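# Uncover the cell holder in the spectrophotometer

## Robot

A 6-joint arm with a two-finger parallel gripper is mounted at the origin on the work surface. World frame = base frame: x ahead of the robot, y to its left, z up, the work surface at z = 0. Lengths are in m, angles in degrees, forces in N, time in s.
With the tool pointing down it reaches from about 0.4 to 0.825 m from the base axis. Payload 7 kg.
Tool frame: the origin (TCP) lies at the very end of the fingers, on their centre line; the grasp point (between the pads) lies 19 mm behind it; z points along the fingers, y is the line along which they close (so a half turn about z gives the same grasp; the last joint's range is limited). The gripper opens to 88 mm and grips with 3 to 60 N. Pads are 19 mm wide; open, the fingers measure 130 mm over their backs; the gripper's body (78 mm by 193 mm) begins 47 mm behind the grasp point.
Start: joints at [82.741, 20.546, 0.682, 0, -70.136, -16.507], TCP at [0.272, 0.618, 0.227] pointing down, gripper open.
Joint ranges: [-176.03, 176.03], [-82.01, 121.73], [-58.28, 71.71], [-173.87, 95.51], [-174.79, -0.11], [-173.66, 173.66]. Speed limits (degrees/s): [136.94, 136.94, 172.46, 180, 180, 180].

## Interface

Orientations are given as [roll, pitch, yaw] about the fixed x, y, z axes, in that order (R = Rz(yaw) Ry(pitch) Rx(roll)).
In Python, from plant import r gives the robot as it stands. The module is installed in compiled form; this text tells all that it offers.
- The arm moves only by the tool jog_arm, never from a script. Its arguments are lists of equal length, an entry for each row: "travel": the shift along the tool's x, y, z each as a share of 50 cm, from -1 to 1, a list of three; "dr": the turn, a rotation vector about the tool's x, y, z each as a share of 360 degrees, from -1 to 1, a list of three; "claw": the opening, from 0 (shut) to 1 (fully open). A call has exactly 10 rows; each row is the pose to reach, as a shift and turn from the pose commanded when the call began, along the tool's axes at that moment, turning the shorter way round; what a row does not reach only later rows make up. A row lasts 1/8 s, in which the tool goes at most 62.5 mm and 10.7 degrees, less where a joint would pass 70% of its speed; a pose out of reach is approached as far as the arm can. A call with a number of a shift or a turn outside -1 to 1 is refused whole. A call with a gripper value outside its range is refused whole. The fingers move at their own pace and stop on an object; "newtons" is the grip in N (left out, the last holds). Time passes only in rows, so rows that repeat a pose let the fingers close, or fill a call up. It gives the time, the measured TCP pose, the force, the opening and the grip force at its end, in the units of the state.
- r.get_state(): the state, without advancing time (a new reading comes with each control period).
- r.capture(name): name is "scene" or "top" or "wrist"; returns a dict with "pixels" (384x512x3 uint8, red, green, blue), "range_z" (384x512 float32, m along the optical axis (not along the pixel's ray), 0 where there is no reading), "fx", "fy", "cx", "cy" (pixels), "position" and "attitude" of the camera in the world; the wrist camera has in their place "hand_eye" (4x4, takes a point from camera to tool coordinates, whose origin is the TCP and whose axes are the flange's). Camera axes: x right, y up, looking along -z (the intrinsics and any distortion apply to the point x, -y, -z); pixel columns grow to the right and rows downward; lengths in m; the calibration is good to about 2 mm. A picture is of the moment at which its call begins: read the wrist's pose just before it.
- r.close_job(): hands the job in; it is judged then, once.
Trained networks look in the newest picture that a camera, given by its name, has taken for a name from the list of things; names that differ only in an ending like _2 or _b are one class to them, and where a whole thing is asked for, a point or a joint stands for the part that bears it (a point fixed in the world has none). Each returns a list of dicts, best first, with "conf" (0 to 1); they miss things now and then, are a little off and sometimes report something else, mostly with a low value. They report only what shows in the picture. A call takes as long as a camera call. They do not tell look-alikes from the thing itself.
- r.boxes_of(name, camera): "extent" ([left, top, right, bottom] in pixels, round what is visible of it).
- r.regions_of(name, camera): "pixels" (384x512 bool, what is visible of it) and "extent" ([left, top, right, bottom] in pixels, round what is visible of it).
- r.tip_of(name, camera): "at" ([column, row] in pixels: a listed point, or the origin of a listed thing).
The state is a dict: "time_s": time; "joints": joint angles; "qd": joint speeds; "joint_torque": joint torques, N m; "tcp_pos": TCP position; "eef_rot": TCP orientation; "contact_force": force on the tool from outside, world axes, zero at the start; "moment": the same for the moment, N m; "gripper_width": finger opening in m; "gripper_force": force on a finger pad.
Only numpy, scipy, OpenCV 4.12 (cv2) and the standard library are available. Lean on these libraries where they do the work, as an engineer would, in place of code of your own. Each camera call takes 0.05 s, during which the arm holds its last target. There are 200 camera calls.

## Task

The light cover fits tightly over the cell holder in the open sample compartment and would drag the holder up with it. First swing the clamp lever fully across the holder's foot to lock it down, then draw the cover straight up off the holder without pulling the holder out of its place, and set the cover down gently, standing upright on the floor of the white accessory tray. Do not knock the raised compartment lid, leave the clamp closed, and leave everything else where it stands.

Things in the scene. Friction and masses are not known exactly. Their poses are not given: they have to be found in the camera images.
- clamp (a joint): Swing-clamp lever, rad about a vertical pivot. 0 = parked, its arm pointing along the instrument's -x (out of the open front); grows anticlockwise seen from above to its stop at 1.57, where the arm points along the instrument's -y, across the toe of the holder's foot. Starts between 0 and 0.45. It stays where it is left; about 2 N at the knob moves it.
- clamp_knob (a point): Middle of the lever's upright steel knob, a cylinder 16 mm in diameter; this point is 60 mm from the pivot, 25 mm below the knob's top, 25 mm above the flat steel arm (18 mm wide, ending 16 mm beyond the knob) and 40 mm above the deck. Closed, the knob's surface is 48 mm from the cover. It turns with the lever: its x axis points to the pivot.
- clamp_pivot (a point): Pivot of the clamp lever, at the level of the deck (the compartment's floor, 90 mm above the bench). Axes as the instrument's.
- instrument: Off-white spectrophotometer, 390 (x) by 620 (y) mm; place and yaw vary. Origin on the bench under the cell holder's axis; x away from the robot, y left. Its sunken black compartment spans x -170 (open front, 10 mm lip) to +160 and y -120 to +140 mm; deck at z 90; walls end at z 160, the +y one 60 mm thick. A low fixed reference holder, 30 x 44 x 58 mm high, stands at x +115, y 0.
- lid: Raised lid, fixed. 310 mm long along the instrument's x, 250 mm deep. Origin mid-hinge: instrument x -5, y -120, z 160 mm. It leans over the compartment (64 deg above level): its free edge, at y -10, z 385 mm, overhangs the cover. An upright gripper lifting the cover would hit it: lean the tool's upper end towards the instrument's +y, about 40 deg at the cover, 20 deg at the clamp.
- holder: Cell holder (inner part), loose: aluminium block 43 x 43 mm, 68 mm high, on a foot 155 x 60 x 8 mm; a glass cell stands 8 mm out of its top; 0.35 kg. Origin on the deck under the block's axis, axes as the instrument's. The foot runs from x -100 (toe, which the clamp crosses) to +55 mm (heel, under a fixed keeper, 2.5 mm play). Its springs drag on the cover with 9 to 15 N over the first 40 mm of lift.
- cover_center (a point): Light cover (outer part): grey plastic cap 54 x 54 mm outside, 48 inside, open below, 76 mm high, 112 mm with the fin on its top; 0.14 kg. It stands on the holder's foot, over the block. This point is on its axis, 56 mm above its lower rim; z along its axis, x across the fin. Raised 70 mm it is clear of the holder.
- cover_grip (a point): Grip fin on top of the cover: 12 mm thick (x), 44 mm long (y), 36 mm high. This point is on the cover's axis, 100 mm above its lower rim, 24 mm above the cap's flat top and 12 mm below the top of the fin.
- tray: Shallow white tray, fixed to the bench left of the instrument, 130 (x) by 190 (y) mm, 22 mm high, walls 4 mm. Origin under its centre. It may change places with the rack. A vial and a spacer lie at its +y end.
- tray_free (a point): Middle of the free part of the tray's floor, at floor level, 35 mm from the tray's centre towards its -y end; axes as the tray's. The free floor is 122 (x) by 110 (y) mm.
- vial: Amber vial, 26 mm in diameter, 45 mm high, standing in the tray. Leave it.
- spacer: Aluminium spacer 22 x 30 x 10 mm lying in the tray. Leave it.
- rack: White cuvette rack, 90 (x) by 130 (y) mm, 51 mm high with its glass cuvettes, on the bench left of the instrument. Leave it.
- cuvette: Capped glass cuvette, 12.5 mm square, 48 mm high, standing on the instrument's +y wall, towards its back. Leave it.
- beaker: Glass beaker, 72 mm in diameter, 90 mm high, on the bench left of the instrument's back. Leave it.
- wash_bottle: White wash bottle, 68 mm in diameter, 215 mm high, on the bench left of the tray and rack. Leave it.
- screwdriver: Screwdriver, 160 mm long, lying on the bench at the near left. Leave it.
There are look-alikes about, which are no part of the job. Leave any black look-alike of the part that bears cover_center alone.

How it is judged (in metres and radians):
On the way, in this order (a step that is already met when the one before it is completed fails the run):
1. the clamp lever lies across the foot of the holder while the cover is still on (value of joint clamp above 1.3 rad and z of cover_center in the frame of holder below 0.08 m), for 0.2 s.
2. the cover is drawn clear above the holder, which is still home (z of cover_center in the frame of holder above 0.134 m and z of holder in the frame of instrument below 0.096 m), for 0.1 s.
At the end, for the whole second after the job is handed in: The clamp lever is closed (beyond 1.3 rad), the holder is within 6 mm of where it was and upright (3 deg), and the cover stands at rest, upright (3.4 deg), right way up on the floor of the tray, inside its walls (value of joint clamp above 1.3 rad and distance of holder from where it was at the start of the episode below 0.006 m and angle between holder's own z axis and vertical below 0.05 rad and x of cover_center in the frame of tray between -0.05 and 0.05 m and y of cover_center in the frame of tray between -0.08 and 0.08 m and z of cover_center in the frame of tray below 0.065 m and angle between cover_center's own z axis and vertical below 0.06 rad and linear speed of cover below 0.02 m/s); the robot touches nothing.
It fails at once if the holder is dragged out of its place (10 mm) or lifted on one side (3 deg) (distance of holder from where it was at the start of the episode above 0.01 m or angle between holder's own z axis and vertical above 0.05 rad).
It fails at once if the cover is let fall (contact force between cover and anything else below 0.02 N and linear speed of cover above 0.5 m/s).
It fails at once if the raised lid is knocked (more than 6 N) (contact force between lid and anything else above 6 N).
It fails at once if something else is pushed aside by more than 25 mm (distance of any of vial, spacer, rack, cuvette, beaker, wash_bottle, screwdriver from where it was at the start of the episode above 0.025 m).
It also fails if it takes over 61 s, if anything falls off the work surface, if the arm or the gripper's body presses on something with over 40 N, if the wrist force passes 120 N, or if a joint passes its speed limit or range.

## Working session

There is one attempt and no reset: what is moved stays moved. The work goes in short steps, Python scripts to look and compute and a tool call to move; the robot and the scene stay as the last step left them, time stands still between calls to the robot, and variables do not carry over. Pictures are saved under pics/ and viewed, at most 10 in all, crops included, and the job is handed in when it is done.

Besides the shell and the picture viewer there is one more tool, called in YAML: its name, and indented under it one key for each argument. jog_arm: Moves the arm, as the interface text tells. Its arguments: {"type":"object","properties":{"travel":{"type":"array"},"dr":{"type":"array"},"claw":{"type":"array"},"newtons":{"type":"number"}},"required":["travel","dr","claw"]}

```bash
mkdir -p pics
cat > h.py <<'E'
import numpy as np, cv2
from scipy.spatial.transform import Rotation as R
from plant import r
def cap(n):
    s=r.get_state(); c=r.capture(n)
    if 'hand_eye' in c:
        T=np.eye(4); T[:3,:3]=R.from_euler('xyz',np.array(s['eef_rot']),degrees=True).as_matrix(); T[:3,3]=s['tcp_pos']
        c['T']=T@np.array(c['hand_eye'])
    else:
        T=np.eye(4); a=np.array(c['attitude'],float)
        if a.shape==(3,3): T[:3,:3]=a
        elif a.shape==(4,4): T=a.copy()
        elif a.size==3: T[:3,:3]=R.from_euler('xyz',a,degrees=True).as_matrix()
        else: raise Exception(a)
        T[:3,3]=c['position']; c['T']=T
    return c
def pts(c):
    v,u=np.mgrid[0:384,0:512]; z=c['range_z']
    P=np.stack([(u-c['cx'])/c['fx']*z,-(v-c['cy'])/c['fy']*z,-z],-1)
    W=P@c['T'][:3,:3].T+c['T'][:3,3]; W[z==0]=np.nan
    return W
def ray(c,u,v):
    d=c['T'][:3,:3]@np.array([(u-c['cx'])/c['fx'],-(v-c['cy'])/c['fy'],-1.])
    return c['T'][:3,3],d
def at_z(c,u,v,z):
    o,d=ray(c,u,v); return o+d*(z-o[2])/d[2]
def save(c,n): cv2.imwrite('pics/'+n,c['pixels'][:,:,::-1])
E
cat > a.py <<'E'
from h import *
print(r.get_state())
ims=[]
for n in ['scene','top']:
    c=cap(n); print(n,{k:c[k] for k in c if k not in('pixels','range_z')})
    W=pts(c); np.savez(n+'.npz',W=W,px=c['pixels'],T=c['T'],K=[c['fx'],c['fy'],c['cx'],c['cy']])
    save(c,n+'0.png')
    for t in ['clamp_knob','clamp_pivot','instrument','lid','holder','cover_center','cover_grip','tray','tray_free']:
        for d in r.tip_of(t,n)[:2]:
            u,v=d['at']; iu,iv=int(round(u)),int(round(v))
            print(t,round(d['conf'],2),np.round(d['at'],1), W[iv,iu].round(3) if 0<=iu<512 and 0<=iv<384 else '')
E
python3 a.py
```

```text
{'time_s': 0.0, 'joints': array([ 8.27423691e+01,  2.05903462e+01,  6.33032892e-01, -2.02852284e-02,
       -7.01352077e+01, -1.65059769e+01]), 'qd': array([ 0.05486917, -0.08893421, -0.02652224,  0.01838294,  0.04066151,
       -0.03709719]), 'joint_torque': array([ 4.60474203e-04, -5.82712519e+01,  2.93043101e+01,  6.99726105e+00,
        6.83893843e-03, -1.48835288e-04]), 'tcp_pos': array([0.27183662, 0.61730327, 0.22562883]), 'eef_rot': array([ 1.79905873e+02, -8.00564345e-03, -2.37705096e+01]), 'contact_force': array([-0.42729857, -0.28127243, -1.24419876]), 'moment': array([0.01362276, 0.02394171, 0.04408241]), 'gripper_force': 0.0, 'gripper_width': 0.08744549396278187}
scene {'fx': 387.4905333079112, 'fy': 387.4905333079112, 'cx': 255.4483506222047, 'cy': 196.25809950190774, 'position': array([1.40153444, 0.19593583, 0.80114039]), 'attitude': array([51.78283162, -0.38757993, 93.77891416]), 'T': array([[-0.06590518, -0.61694851,  0.78423915,  1.40153444],
       [ 0.99780296, -0.04607588,  0.0476053 ,  0.19593583],
       [ 0.00676449,  0.78565358,  0.61862969,  0.80114039],
  
[... 1054 characters left out ...]
 0.        ,  0.        ,  1.        ]])}
clamp_knob 0.47 [365.2 232.1] [ 0.459 -0.136  0.154]
clamp_knob 0.2 [379. 184.] [ 0.584 -0.174  0.173]
clamp_pivot 0.74 [355.4 213.4] [ 0.514 -0.124  0.105]
instrument 0.79 [369.8 191.2] [ 0.575 -0.167  0.113]
instrument 0.42 [329.7 131.5] [ 0.729 -0.051  0.175]
lid 0.57 [435.2 191.3] [ 0.536 -0.238  0.344]
holder 0.84 [376.5 188.1] [ 0.574 -0.166  0.171]
cover_center 0.6 [386.4 182. ] [ 0.587 -0.189  0.183]
cover_center 0.58 [261.9 201. ] [0.55  0.137 0.114]
cover_grip 0.83 [265.9 204.7] [0.543 0.126 0.077]
cover_grip 0.79 [391.6 181.4] [ 0.586 -0.199  0.201]
tray 0.95 [209.4 251. ] [0.41  0.305 0.005]
tray_free 0.6 [221.3 249.1] [0.416 0.267 0.006]
```

View pics/scene0.png

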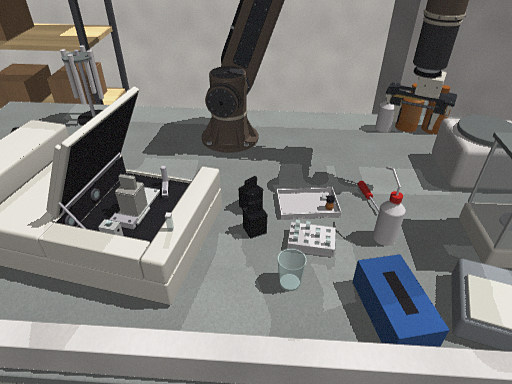

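View pics/top0.png

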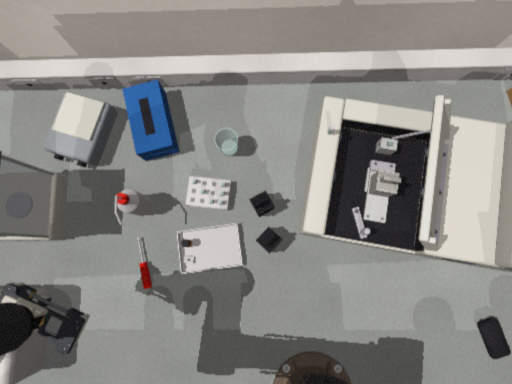

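The scene view shows the grey cover on the holder at about (127,185), the clamp at (165,185), two black look-alikes at (255,205), and the tray at (308,203) in front of the rack. In the top view the lever runs from (356,210) to (367,233), and the tray's free end is to the right at (222,248).

```bash
cat > b.py <<'E'
from h import *
d=np.load('top.npz'); W=d['W']; px=d['px']
def rect(m,nm):
    P=W[m][:,:2].astype(np.float32)
    n,l,st,_=cv2.connectedComponentsWithStats(m.astype(np.uint8),connectivity=4)
    for i in np.argsort(-st[1:,4])[:3]+1:
        P=W[l==i]; print(nm,st[i],cv2.minAreaRect((P[:,:2]*1000).astype(np.float32)),np.median(P[:,2]).round(4))
z=W[...,2]
print('bench z',np.nanmedian(z[260:300,100:135]),'deck',np.nanmedian(z[215:235,390:405]))
rect(abs(z-.16)<.008,'wall')
rect((abs(z-.09)<.0045)&(W[...,1]<0.05),'deck')
roi=(W[...,1]<0.05)&(W[...,1]>-.3)&(W[...,0]>.4)&(W[...,0]<.75)
rect((abs(z-.098)<.004)&roi&(px.mean(-1)>90),'foot')
rect((abs(z-.210)<.006)&roi,'fin')
rect((abs(z-.174)<.005)&(W[...,0]>.5)&roi,'cap')
rect((abs(z-.105)<.006)&(W[...,0]<.56)&roi&(px.mean(-1)>90),'arm')
rect((abs(z-.155)<.007)&(W[...,0]<.53)&(W[...,0]>.42)&(W[...,1]<-.1)&roi,'knob')
rect((abs(z-.022)<.008)&(W[...,1]>.1)&(W[...,1]<.5)&(px.mean(-1)>130),'trayrim')
rect((abs(z-.004)<.004)&(W[...,1]>.15)&(W[...,1]<.5)&(px.mean(-1)>150),'trayfloor')
E
python3 b.py
```

```text
bench z 0.0005652982266308726 deck 0.09064575907356587
wall [ 423  115   84  152 8502] ((576.9892578125, -410.19757080078125), (188.92010498046875, 388.7752380371094), 79.42399597167969) 0.1599
wall [ 303   96  130  139 4858] ((626.5419921875, -152.93411254882812), (301.0473327636719, 390.1333312988281), 79.23335266113281) 0.1598
wall [  0 352  13  32 310] ((116.52510070800781, 804.2630615234375), (75.80379486083984, 26.851430892944336), 2.2734057903289795) 0.1576
deck [ 324  127  103  124 7405] ((592.4608154296875, -191.5357208251953), (252.558349609375, 324.16632080078125), 79.23278045654297) 0.0907
deck [ 290   47  222   25 4051] ((986.91943359375, -286.38580322265625), (669.6107788085938, 63.2636604309082), 89.96734619140625) 0.0901
deck [368 180   1   5   5] ((604.7223510742188, -169.037353515625), (1.433239221572876, 11.281317710876465), 88.71626281738281) 0.0916
foot [363 179  26  43 590] ((551.698486328125, -186.61016845703125), (65.72472381591797, 117.51687622070312), 84.03670501708984) 0.0978
foot [321 234  53  11 111] ((441.4552001953125, -98.9892807006836), (144.099777221
[... 1761 characters left out ...]
.0218
trayrim [180 260  32  14  55] ((354.147216796875, 346.65966796875), (98.5865249633789, 36.60372543334961), 75.89804077148438) 0.022
trayrim [206 178   7  14  40] ((615.3831176757812, 303.8783874511719), (14.517427444458008, 42.86941146850586), 71.15389251708984) 0.0286
trayfloor [ 183  224   58   47 1875] ((422.04034423828125, 298.8338317871094), (122.31253814697266, 172.00662231445312), 7.667139530181885) 0.0042
trayfloor [173 152  26  36 347] ((670.8768920898438, 387.2615051269531), (79.86245727539062, 116.25132751464844), 88.89202117919922) 0.0016
trayfloor [244  86  15  31 226] ((899.6494140625, 173.21888732910156), (46.35501480102539, 105.15792083740234), 89.56189727783203) 0.0015
```

jog_arm:
  travel:
    - [0,0,-0.1]
    - [0,0,-0.2]
    - [0,0,-0.4]
    - [0,0,-0.44]
    - [0,0,-0.44]
    - [0,0,-0.44]
    - [0,0,-0.44]
    - [0,0,-0.44]
    - [0,0,-0.44]
    - [0,0,-0.44]
  dr:
    - [0,0,0]
    - [0,0,0]
    - [0,0,0]
    - [0,0,0]
    - [0,0,0]
    - [0,0,0]
    - [0,0,0]
    - [0,0,0]
    - [0,0,0]
    - [0,0,0]
  claw: [1,1,1,1,1,1,1,1,1,1]

```text
time_s: 2.25
tcp_pos: [0.272, 0.6178, 0.4463]
eef_rot: [180.0, -0.0, -23.8]
contact_force: [-1.2, -0.1, 1.1]
gripper_width: 0.0877
gripper_force: 0.0
```

```bash
cat > plan.py <<'E'
import json,os,numpy as np
from scipy.spatial.transform import Rotation as R
PSI=-10.75; a=np.radians(PSI); ex=np.array([np.cos(a),np.sin(a),0]); ey=np.array([-np.sin(a),np.cos(a),0]); ez=np.array([0,0,1.])
O=np.array([.5925,-.1958,0]); PIV=np.array([-.083,.0545])
def inst(x,y,z): return O+x*ex+y*ey+z*ez
def knob(deg): t=np.radians(deg); return PIV-.06*np.array([np.cos(t),np.sin(t)])
def rot(L,yaw=None):  # tool y along -ex of frame with yaw, lean L deg of upper end to +ey
    b=np.radians(PSI if yaw is None else yaw); X=np.array([np.cos(b),np.sin(b),0]); Y=np.array([-np.sin(b),np.cos(b),0]); l=np.radians(L)
    z=-np.cos(l)*ez-np.sin(l)*Y; y=-X
    return R.from_matrix(np.stack([np.cross(y,z),y,z],1))
F='cmd.json'
def get():
    d=json.load(open(F)) if os.path.exists(F) else dict(p=[.272,.618,.447],q=R.from_euler('xyz',[180,0,-23.8],degrees=True).as_quat().tolist())
    return np.array(d['p']),R.from_quat(d['q'])
def plan(targets,dp=3):
    p0,R0=get(); out=[]
    for p,Rt in targets:
        t=np.round(R0.inv().apply(np.array(p)-p0)/.5,dp)+0; w=np.round((R0.inv()*Rt).as_rotvec()/(2*np.pi),dp+1)+0
        out.append((t,w)); print(t.tolist(),w.tolist())
    t,w=out[-1]
    json.dump(dict(p=(p0+R0.apply(t*.5)).tolist(),q=(R0*R.from_rotvec(w*2*np.pi)).as_quat().tolist()),open(F,'w'))
E
python3 -c "
from plan import *
k=knob(23)
plan([([.45,.25,.40],rot(20))]); plan([(inst(k[0]-.026,k[1]+.035,.28),rot(20))]); print(get()[0])"
```

```text
[0.623, 0.53, 0.094] [-0.0373, 0.0469, 0.2114]
[0.567, -0.118, 0.462] [0.0, 0.0, 0.0]
[ 0.4436593  -0.10052137  0.27989117]
```

jog_arm:
  travel:
    - [0.623,0.53,0.094]
    - [0.623,0.53,0.094]
    - [0.623,0.53,0.094]
    - [0.623,0.53,0.094]
    - [0.623,0.53,0.094]
    - [0.623,0.53,0.094]
    - [0.623,0.53,0.094]
    - [0.623,0.53,0.094]
    - [0.623,0.53,0.094]
    - [0.623,0.53,0.094]
  dr:
    - [-0.0373,0.0469,0.2114]
    - [-0.0373,0.0469,0.2114]
    - [-0.0373,0.0469,0.2114]
    - [-0.0373,0.0469,0.2114]
    - [-0.0373,0.0469,0.2114]
    - [-0.0373,0.0469,0.2114]
    - [-0.0373,0.0469,0.2114]
    - [-0.0373,0.0469,0.2114]
    - [-0.0373,0.0469,0.2114]
    - [-0.0373,0.0469,0.2114]
  claw: [0,0,0,0,0,0,0,0,0,0]
  newtons: 10

```text
time_s: 3.5
tcp_pos: [0.4503, 0.25, 0.3997]
eef_rot: [180.0, -20.0, -100.6]
contact_force: [-0.9, -0.7, -0.1]
gripper_width: 0.0006
gripper_force: 0.0
```

jog_arm:
  travel:
    - [0.567,-0.118,0.462]
    - [0.567,-0.118,0.462]
    - [0.567,-0.118,0.462]
    - [0.567,-0.118,0.462]
    - [0.567,-0.118,0.462]
    - [0.567,-0.118,0.462]
    - [0.567,-0.118,0.462]
    - [0.567,-0.118,0.462]
    - [0.567,-0.118,0.462]
    - [0.567,-0.118,0.462]
  dr:
    - [0,0,0]
    - [0,0,0]
    - [0,0,0]
    - [0,0,0]
    - [0,0,0]
    - [0,0,0]
    - [0,0,0]
    - [0,0,0]
    - [0,0,0]
    - [0,0,0]
  claw: [0,0,0,0,0,0,0,0,0,0]

```text
time_s: 4.75
tcp_pos: [0.4447, -0.0996, 0.2798]
eef_rot: [-180.0, -20.0, -100.6]
contact_force: [0.3, 0.5, 0.6]
gripper_width: 0.0003
gripper_force: 0.0
```

```bash
python3 -c "
from plan import *; from h import r,cap,save
s=r.get_state(); print(s['time_s'],s['tcp_pos'],s['eef_rot'],get()[0],get()[1].as_euler('xyz',degrees=True),s['joints'].round(1),s['contact_force'])
save(cap('scene'),'s1.png')"
```

```text
4.75 [ 0.4446589  -0.09960086  0.27975354] [-179.97582464  -19.97604078 -100.60014413] [ 0.4436593  -0.10052137  0.27989117] [ 179.99010555  -20.00116534 -100.73499282] [ 26.4  -0.5 -27.9  16.4 -75.5 -43. ] [0.29756157 0.48860907 0.55394092]
```

View pics/s1.png

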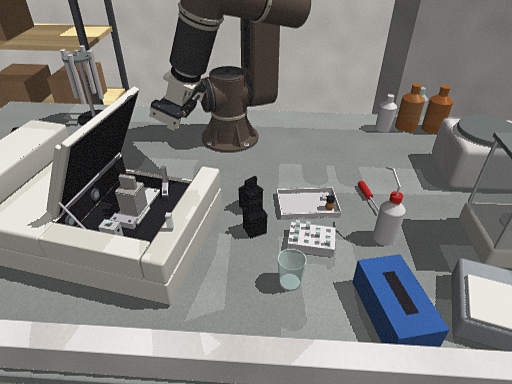

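The gripper is closed and leaning at about (175,108), above and in front of the clamp knob at (165,175). The lid is clear.

```bash
python3 -c "
from plan import *
k=knob(23)
plan([(inst(k[0]-.026,k[1]+.035,.132),rot(20))])
T=[]
for th in np.linspace(20,88,9):
    k=knob(th); f=np.clip((th-50)/40,0,1)
    t=np.radians(th); oy=(.012+.008*np.cos(t)+.004)*(1-f)
    T.append((inst(k[0]-.021-.008*np.sin(t),k[1]+oy,.132),rot(20)))
plan(T)"
```

```text
[-0.102, 0.0, 0.278] [0.0, 0.0, 0.0]
[0.017, -0.002, 0.006] [0.0, 0.0, 0.0]
[0.033, -0.007, 0.012] [0.0, 0.0, 0.0]
[0.048, -0.015, 0.017] [0.0, 0.0, 0.0]
[0.062, -0.025, 0.022] [0.0, 0.0, 0.0]
[0.078, -0.037, 0.028] [0.0, 0.0, 0.0]
[0.097, -0.05, 0.035] [0.0, 0.0, 0.0]
[0.112, -0.066, 0.04] [0.0, 0.0, 0.0]
[0.124, -0.082, 0.045] [0.0, 0.0, 0.0]
[0.133, -0.1, 0.048] [0.0, 0.0, 0.0]
```

jog_arm:
  travel:
    - [-0.034,0,0.09]
    - [-0.068,0,0.18]
    - [-0.102,0,0.278]
    - [-0.102,0,0.278]
    - [-0.102,0,0.278]
    - [-0.102,0,0.278]
    - [-0.102,0,0.278]
    - [-0.102,0,0.278]
    - [-0.102,0,0.278]
    - [-0.102,0,0.278]
  dr:
    - [0,0,0]
    - [0,0,0]
    - [0,0,0]
    - [0,0,0]
    - [0,0,0]
    - [0,0,0]
    - [0,0,0]
    - [0,0,0]
    - [0,0,0]
    - [0,0,0]
  claw: [0,0,0,0,0,0,0,0,0,0]

```text
time_s: 6.05
tcp_pos: [0.4441, -0.1004, 0.1314]
eef_rot: [180.0, -20.0, -100.7]
contact_force: [0.1, -0.1, -0.0]
gripper_width: 0.0006
gripper_force: 0.0
```

jog_arm:
  travel:
    - [0.017,-0.002,0.006]
    - [0.033,-0.007,0.012]
    - [0.048,-0.015,0.017]
    - [0.062,-0.025,0.022]
    - [0.078,-0.037,0.028]
    - [0.097,-0.05,0.035]
    - [0.112,-0.066,0.04]
    - [0.124,-0.082,0.045]
    - [0.133,-0.1,0.048]
    - [0.133,-0.1,0.048]
  dr:
    - [0,0,0]
    - [0,0,0]
    - [0,0,0]
    - [0,0,0]
    - [0,0,0]
    - [0,0,0]
    - [0,0,0]
    - [0,0,0]
    - [0,0,0]
    - [0,0,0]
  claw: [0,0,0,0,0,0,0,0,0,0]

```text
time_s: 7.3
tcp_pos: [0.4807, -0.1796, 0.1315]
eef_rot: [180.0, -20.0, -100.7]
contact_force: [0.3, 0.8, -0.2]
gripper_width: 0.0003
gripper_force: 0.0
```

```bash
cat > v.py <<'E'
import sys
from plan import *; from h import *
s=r.get_state(); print(s['time_s'],s['tcp_pos'].round(4),get()[0].round(4),s['contact_force'].round(1),s['gripper_width'],s['gripper_force'])
d=(s['tcp_pos']-O); print('tcp inst',(d@ex).round(4),(d@ey).round(4))
b=[]
for n in ['scene','top']:
    c=cap(n); W=pts(c); x0,y0=(90,80) if n=='scene' else (320,140)
    b.append(cv2.resize(c['pixels'][y0:y0+130,x0:x0+110],None,fx=3.5,fy=3.5,interpolation=cv2.INTER_CUBIC))
    q=W-O; X=q@ex;Y=q@ey;Z=q[...,2]
    for nm,m in [('knob',(abs(Z-.155)<.006)&(X<-.05)&(X>-.16)&(Y<.06)&(Y>-.04)),('arm',(abs(Z-.105)<.004)&(X<-.05)&(X>-.16)&(Y<.08)&(Y>-.05))]:
        if m.sum(): print(n,nm,m.sum(),np.median(X[m]).round(4),np.median(Y[m]).round(4),cv2.minAreaRect(np.stack([X[m],Y[m]],1).astype(np.float32)*1000))
cv2.imwrite('pics/'+sys.argv[1],np.hstack(b)[:,:,::-1])
E
python3 v.py c1.png
```

```text
7.3 [ 0.4807 -0.1796  0.1315] [ 0.4797 -0.1789  0.132 ] [ 0.3  0.8 -0.2] 0.00034800851106236725 0.0
tcp inst -0.1129 -0.005
scene arm 108 -0.0827 0.0317 ((-84.70072937011719, 28.156593322753906), (76.20050811767578, 20.479291915893555), 87.35895538330078)
```

View pics/c1.png

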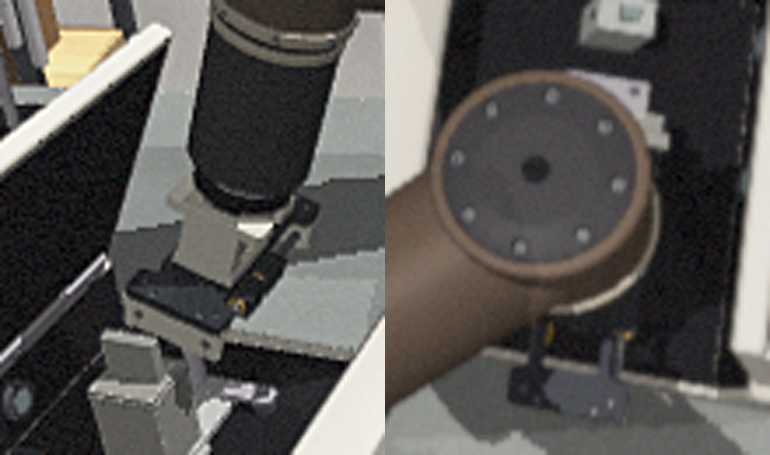

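The crop shows the lever lying straight across the foot. The measured arm direction is about 87°, pointing along the instrument's -y. The cover is in place at crop (140,380) and nothing touches the lid. Next I back off and go to the pre-grasp pose.

```bash
cat >> plan.py <<'E'
def tcp(g,Rt,back=0): return np.array(g)+Rt.apply([0,0,.019-back])
E
python3 -c "
from plan import *
p,_=get(); z20=rot(20).apply([0,0,1])
print('A');plan([(p-.02*ex,rot(20)),(p-.03*ex-.15*z20,rot(20))])
G=rot(40)
print('B');plan([(tcp(inst(0,0,.201),G,.12),G)]);print(get()[0])"
```

```text
A
[0.0, 0.04, 0.0] [0.0, 0.0, 0.0]
[0.0, 0.06, -0.3] [0.0, 0.0, 0.0]
B
[-0.03, -0.288, -0.023] [0.0, 0.0556, 0.0]
[ 0.60460403 -0.13204428  0.27862605]
```

jog_arm:
  travel:
    - [0,0.04,0]
    - [0,0.04,0]
    - [0,0.06,-0.1]
    - [0,0.06,-0.2]
    - [0,0.06,-0.3]
    - [0,0.06,-0.3]
    - [0,0.06,-0.3]
    - [0,0.06,-0.3]
    - [0,0.06,-0.3]
    - [0,0.06,-0.3]
  dr:
    - [0,0,0]
    - [0,0,0]
    - [0,0,0]
    - [0,0,0]
    - [0,0,0]
    - [0,0,0]
    - [0,0,0]
    - [0,0,0]
    - [0,0,0]
    - [0,0,0]
  claw: [0,0,0,0,0.6,0.6,0.6,0.6,0.6,0.6]

```text
time_s: 8.65
tcp_pos: [0.4601, -0.1233, 0.2721]
eef_rot: [179.9, -20.0, -100.7]
contact_force: [0.3, -0.4, 0.8]
gripper_width: 0.0511
gripper_force: 0.0
```

jog_arm:
  travel:
    - [-0.03,0,-0.023]
    - [-0.03,0,-0.023]
    - [-0.03,-0.1,-0.023]
    - [-0.03,-0.2,-0.023]
    - [-0.03,-0.288,-0.023]
    - [-0.03,-0.288,-0.023]
    - [-0.03,-0.288,-0.023]
    - [-0.03,-0.288,-0.023]
    - [-0.03,-0.288,-0.023]
    - [-0.03,-0.288,-0.023]
  dr:
    - [0,0.028,0]
    - [0,0.0556,0]
    - [0,0.0556,0]
    - [0,0.0556,0]
    - [0,0.0556,0]
    - [0,0.0556,0]
    - [0,0.0556,0]
    - [0,0.0556,0]
    - [0,0.0556,0]
    - [0,0.0556,0]
  claw: [0.6,0.6,0.6,0.6,0.6,0.6,0.6,0.6,0.6,0.6]

```text
time_s: 9.9
tcp_pos: [0.6049, -0.1319, 0.2786]
eef_rot: [-180.0, -40.0, -100.7]
contact_force: [0.2, 0.1, 0.1]
gripper_width: 0.0524
gripper_force: 0.0
```

```bash
python3 -c "
from plan import *; from h import *
s=r.get_state(); print(s['time_s'],s['tcp_pos'].round(4),s['eef_rot'].round(1),get()[0].round(4),s['joints'].round(0))
for n in ['wrist','scene']:
    c=cap(n); W=pts(c); q=W-O; X=q@ex;Y=q@ey;Z=q[...,2]
    if n=='wrist': save(c,'w1.png')
    for nm,m in [('knob',(abs(Z-.155)<.004)&(X<-.05)&(X>-.16)&(Y<.06)&(Y>-.04)),('arm',(abs(Z-.105)<.003)&(X<-.05)&(X>-.16)&(Y<.08)&(Y>-.05)),('cap',(abs(Z-.174)<.003)&(abs(X)<.05)&(abs(Y)<.05)),('fin',(abs(Z-.21)<.003)&(abs(X)<.03)&(abs(Y)<.04)),('finany',(Z>.185)&(Z<.215)&(abs(X)<.03)&(abs(Y)<.04))]:
        if m.sum()>4: print(n,nm,m.sum(),np.median(X[m]).round(4),np.median(Y[m]).round(4),np.median(Z[m]).round(4),cv2.minAreaRect(np.stack([X[m],Y[m]],1).astype(np.float32)*1000))
"
```

```text
9.9 [ 0.6049 -0.1319  0.2786] [-180.   -40.  -100.7] [ 0.6046 -0.132   0.2786] [ 24.  20. -17.  33. -80. -48.]
wrist knob 184 -0.0879 -0.0063 0.1557 ((-88.13566589355469, -6.945089340209961), (14.558756828308105, 15.255352020263672), 47.610443115234375)
wrist arm 48 -0.0823 -0.0185 0.1058 ((-86.52818298339844, -12.17678165435791), (12.54001235961914, 23.213932037353516), 25.440711975097656)
wrist cap 2306 0.0004 0.0016 0.1744 ((-2.8573989868164062, -1.8543109893798828), (55.94212341308594, 55.82399368286133), 89.67501831054688)
wrist fin 621 -0.0027 -0.0006 0.2103 ((-3.2098121643066406, -2.1602020263671875), (11.580381393432617, 43.6568603515625), 0.3050816059112549)
wrist finany 745 -0.0027 0.0039 0.2101 ((-3.125760555267334, -2.0987796783447266), (43.721923828125, 11.632254600524902), 89.96936798095703)
scene knob 18 -0.0851 -0.0032 0.1538 ((-86.75343322753906, -3.312864303588867), (14.72146224975586, 13.473670959472656), 9.92393684387207)
scene arm 95 -0.0834 0.0313 0.1045 ((-86.12684631347656, 29.66234016418457), (73.27173614501953, 21.034852981567383), 86.98928833007812)
scene cap 156 0.0106 0.0082 0.1734 ((0.14063262939453125, 1.9334583282470703), (53.53558349609375, 57.23292922973633), 4.578530311584473)
scene fin 50 -0.0003 0.003 0.2089 ((-1.0291342735290527, 0.9390869140625), (14.900687217712402, 44.05809783935547), 1.3765449523925781)
scene finany 162 0.0031 0.0043 0.2008 ((-0.10710859298706055, 1.4650382995605469), (16.76947593688965, 45.25004959106445), 1.3765449523925781)
```

View pics/w1.png

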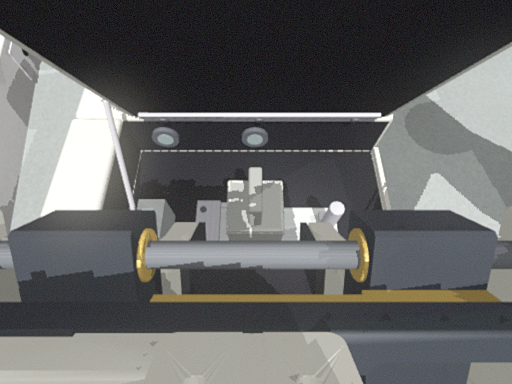

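The wrist view shows the fin at (256,185) midway between the fingers at about x=175 and x=330. The knob is at (335,212) with the lever closed. Next I go in and close softly.

```bash
python3 -c "
from plan import *
G=rot(40)
plan([(tcp(inst(-.0015,-.0005,.201),G,.06),G),(tcp(inst(-.0015,-.0005,.201),G),G)]);print(get()[0])"
```

```text
[0.0, 0.003, 0.121] [0.0, 0.0, 0.0]
[0.0, 0.003, 0.241] [0.0, 0.0, 0.0]
[ 0.58867848 -0.20788869  0.18634115]
```

jog_arm:
  travel:
    - [0,0.003,0.06]
    - [0,0.003,0.121]
    - [0,0.003,0.18]
    - [0,0.003,0.22]
    - [0,0.003,0.241]
    - [0,0.003,0.241]
    - [0,0.003,0.241]
    - [0,0.003,0.241]
    - [0,0.003,0.241]
    - [0,0.003,0.241]
  dr:
    - [0,0,0]
    - [0,0,0]
    - [0,0,0]
    - [0,0,0]
    - [0,0,0]
    - [0,0,0]
    - [0,0,0]
    - [0,0,0]
    - [0,0,0]
    - [0,0,0]
  claw: [0.6,0.6,0.6,0.6,0.6,0.6,0.6,0.3,0.3,0.3]
  newtons: 5

```text
time_s: 11.25
tcp_pos: [0.5894, -0.2077, 0.1861]
eef_rot: [-180.0, -40.0, -100.7]
contact_force: [0.1, 0.2, 0.1]
gripper_width: 0.0292
gripper_force: 0.0
```

jog_arm:
  travel:
    - [0,0,0]
    - [0,0,0]
    - [0,0,0]
    - [0,0,0]
    - [0,0,0]
    - [0,0,0]
    - [0,0,0]
    - [0,0,0]
    - [0,0,0]
    - [0,0,0]
  dr:
    - [0,0,0]
    - [0,0,0]
    - [0,0,0]
    - [0,0,0]
    - [0,0,0]
    - [0,0,0]
    - [0,0,0]
    - [0,0,0]
    - [0,0,0]
    - [0,0,0]
  claw: [0.25,0.22,0.2,0.18,0.16,0.14,0.12,0.08,0.0,0.0]
  newtons: 5

```text
time_s: 12.5
tcp_pos: [0.5889, -0.2081, 0.186]
eef_rot: [180.0, -40.0, -100.7]
contact_force: [-3.8, 1.9, 2.8]
gripper_width: 0.012
gripper_force: 5.0
```

jog_arm:
  travel:
    - [0,0.002,0]
    - [0,0.002,0]
    - [0,0.002,0]
    - [0,0.002,0]
    - [0,0.002,0]
    - [0,0.002,0]
    - [0,0.002,0]
    - [0,0.002,0]
    - [0,0.002,0]
    - [0,0.002,0]
  dr:
    - [0,0,0]
    - [0,0,0]
    - [0,0,0]
    - [0,0,0]
    - [0,0,0]
    - [0,0,0]
    - [0,0,0]
    - [0,0,0]
    - [0,0,0]
    - [0,0,0]
  claw: [0,0,0,0,0,0,0,0,0,0]
  newtons: 50

```text
time_s: 13.75
tcp_pos: [0.5883, -0.2078, 0.1859]
eef_rot: [180.0, -40.0, -100.7]
contact_force: [0.7, -3.2, -1.1]
gripper_width: 0.012
gripper_force: 50.0
```

jog_arm:
  travel:
    - [0.003,0,-0.0036]
    - [0.0064,0,-0.0077]
    - [0.0129,0,-0.0153]
    - [0.0193,0,-0.023]
    - [0.0257,0,-0.0306]
    - [0.0321,0,-0.0383]
    - [0.0386,0,-0.046]
    - [0.045,0,-0.0536]
    - [0.0514,0,-0.0613]
    - [0.0579,0,-0.0689]
  dr:
    - [0,0,0]
    - [0,0,0]
    - [0,0,0]
    - [0,0,0]
    - [0,0,0]
    - [0,0,0]
    - [0,0,0]
    - [0,0,0]
    - [0,0,0]
    - [0,0,0]
  claw: [0,0,0,0,0,0,0,0,0,0]

```text
time_s: 15.0
tcp_pos: [0.5891, -0.208, 0.2331]
eef_rot: [-179.8, -40.1, -100.8]
contact_force: [0.2, -0.7, -1.1]
gripper_width: 0.0118
gripper_force: 50.0
```

jog_arm:
  travel:
    - [0.0064,0,-0.0077]
    - [0.0129,0,-0.0153]
    - [0.0193,0,-0.023]
    - [0.0257,0,-0.0306]
    - [0.0321,0,-0.0383]
    - [0.0386,0,-0.046]
    - [0.045,0,-0.0536]
    - [0.0514,0,-0.0613]
    - [0.0579,0,-0.0689]
    - [0.0579,0,-0.0689]
  dr:
    - [0,0,0]
    - [0,0,0]
    - [0,0,0]
    - [0,0,0]
    - [0,0,0]
    - [0,0,0]
    - [0,0,0]
    - [0,0,0]
    - [0,0,0]
    - [0,0,0]
  claw: [0,0,0,0,0,0,0,0,0,0]

```text
time_s: 16.25
tcp_pos: [0.5884, -0.2078, 0.2763]
eef_rot: [-180.0, -40.0, -100.7]
contact_force: [0.2, 1.0, -0.6]
gripper_width: 0.0117
gripper_force: 50.0
```

```bash
python3 -c "
from plan import *; from h import *
import json
p=np.array([.58867848,-.20788869,.18634115])-.001*ex+[0,0,.09]
json.dump(dict(p=p.tolist(),q=rot(40).as_quat().tolist()),open(F,'w'))
s=r.get_state(); print(s['time_s'],s['tcp_pos'].round(4),p,s['contact_force'].round(1),s['gripper_width'])
save(cap('scene'),'s2.png')"
```

```text
16.25 [ 0.5884 -0.2078  0.2763] [ 0.58769603 -0.20770217  0.27634115] [ 0.2  1.  -0.6] 0.01166268083429537
```

View pics/s2.png

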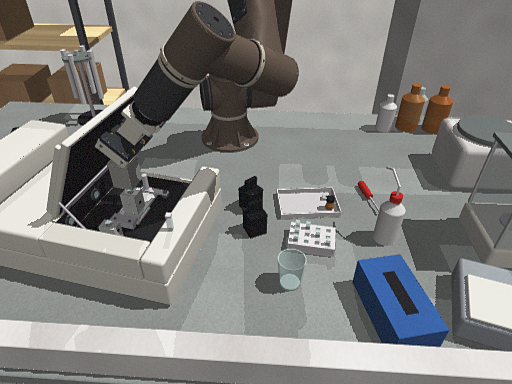

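The picture shows the cover held clear above the holder at about (125,178), with the lever still closed at (160,185). The gripper is just clear of the lid. Next I go to the tray.

```bash
python3 -c "
from plan import *
G=rot(40); off=-.0122*ey+np.array([0,0,.0883]); p,_=get()
T=np.array([.4264,.268,0])
print('A');plan([(p+.09*ey+[0,0,.04],G),(p+.25*ey+[0,0,.05],G)])
print('B');plan([(T+off+[0,0,.20],G),(T+off+[0,0,.05],G)]);print(get()[0])"
```

```text
A
[-0.086, 0.0, -0.177] [0.0, 0.0, 0.0]
[-0.319, 0.0, -0.398] [0.0, 0.0, 0.0]
B
[-0.317, 0.494, -0.167] [0.0, 0.0, 0.0]
[-0.51, 0.494, 0.063] [0.0, 0.0, 0.0]
[0.42433937 0.25609966 0.13821813]
```

jog_arm:
  travel:
    - [-0.043,0,-0.088]
    - [-0.086,0,-0.177]
    - [-0.15,0,-0.24]
    - [-0.21,0,-0.3]
    - [-0.27,0,-0.35]
    - [-0.319,0,-0.398]
    - [-0.319,0,-0.398]
    - [-0.319,0,-0.398]
    - [-0.319,0,-0.398]
    - [-0.319,0,-0.398]
  dr:
    - [0,0,0]
    - [0,0,0]
    - [0,0,0]
    - [0,0,0]
    - [0,0,0]
    - [0,0,0]
    - [0,0,0]
    - [0,0,0]
    - [0,0,0]
    - [0,0,0]
  claw: [0,0,0,0,0,0,0,0,0,0]

```text
time_s: 17.55
tcp_pos: [0.6345, 0.0371, 0.326]
eef_rot: [180.0, -40.0, -100.8]
contact_force: [0.2, 1.0, -1.1]
gripper_width: 0.0118
gripper_force: 50.0
```

jog_arm:
  travel:
    - [-0.053,0.082,-0.028]
    - [-0.106,0.165,-0.056]
    - [-0.159,0.247,-0.084]
    - [-0.211,0.329,-0.111]
    - [-0.264,0.412,-0.139]
    - [-0.317,0.494,-0.167]
    - [-0.381,0.494,-0.09]
    - [-0.446,0.494,-0.014]
    - [-0.51,0.494,0.063]
    - [-0.51,0.494,0.063]
  dr:
    - [0,0,0]
    - [0,0,0]
    - [0,0,0]
    - [0,0,0]
    - [0,0,0]
    - [0,0,0]
    - [0,0,0]
    - [0,0,0]
    - [0,0,0]
    - [0,0,0]
  claw: [0,0,0,0,0,0,0,0,0,0]

```text
time_s: 18.8
tcp_pos: [0.4235, 0.2539, 0.1358]
eef_rot: [179.8, -40.4, -100.6]
contact_force: [0.0, -0.4, -0.6]
gripper_width: 0.0116
gripper_force: 50.0
```

```bash
python3 -c "
from plan import *; from h import *
s=r.get_state(); print(s['time_s'],s['tcp_pos'].round(4),s['eef_rot'].round(1),s['contact_force'].round(1),s['gripper_width'])
c=cap('scene'); np.savez('s3.npz',W=pts(c)); 
cv2.imwrite('pics/s3.png',cv2.resize(c['pixels'][90:270,210:420,::-1],None,fx=3,fy=3))"
```

```text
18.8 [0.4235 0.2539 0.1358] [ 179.8  -40.4 -100.6] [ 0.  -0.4 -0.6] 0.011611420874944963
```

View pics/s3.png

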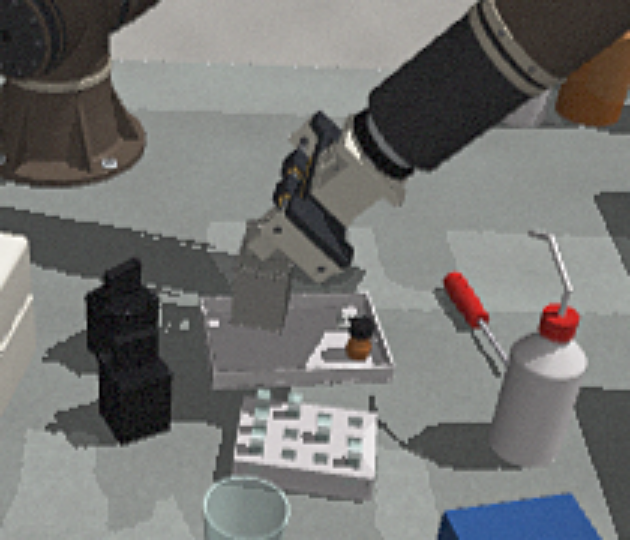

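The crop shows the cover held above the tray's free end at crop (262,300), with the vial at (360,340) clear. It looks slightly tilted, so I measure it.

```bash
cat > t.py <<'E'
from plan import *; from h import *
import sys
def tilt(W,ax,z0):
    q=W-ax; X=q@ex;Y=q@ey;Z=q[...,2]-z0
    m=(abs(X-.027)<.01)&(abs(Y)<.045)&(Z>.0)&(Z<.08)
    P=np.stack([X[m],Y[m],Z[m]],1)
    A=np.c_[P[:,1:],np.ones(len(P))]; k=np.linalg.lstsq(A,P[:,0],rcond=None)[0]
    m2=abs(P[:,0]-A@k)<.004; P=P[m2]
    rc=cv2.minAreaRect((P[:,1:]*1000).astype(np.float32))
    print(m.sum(),'dX/dY,dX/dZ deg',np.degrees(k[:2]).round(2),'rect YZ',np.round(rc[0],1),np.round(rc[1],1),round(rc[2],2),'Xmean',P[:,0].mean().round(4))
    # side edges
    for f,nm in((np.min,'lo'),(np.max,'hi')):
        e=[(z,f(P[abs(P[:,2]-z)<.002,1])) for z in np.arange(.01,.072,.004) if (abs(P[:,2]-z)<.002).sum()>3]
        e=np.array(e); 
        if len(e)>3: print(nm,'edge slope deg',np.degrees(np.polyfit(e[:,0],e[:,1],1)[0]).round(2),'Y',np.median(e[:,1]).round(4))
if __name__=='__main__':
    s=r.get_state(); ax=s['tcp_pos']+.0122*ey; ax[2]=0
    tilt(np.load('s3.npz')['W'],ax,s['tcp_pos'][2]-.0883)
    c=cap('scene'); tilt(pts(c),ax,s['tcp_pos'][2]-.0883)
    # reference: original cover
    tilt(np.load('scene.npz')['W'],O-.002*ex,.098)
E
python3 t.py
```

```text
367 dX/dY,dX/dZ deg [-0.77 -0.64] rect YZ [-0.7 38.2] [76.  53.9] 89.46 Xmean 0.0258
lo edge slope deg 1.84 Y -0.0264
hi edge slope deg -0.46 Y 0.0251
391 dX/dY,dX/dZ deg [-0.57 -1.34] rect YZ [ 0.6 39. ] [54.4 77.6] 0.05 Xmean 0.0268
lo edge slope deg -2.33 Y -0.0246
hi edge slope deg -1.3 Y 0.026
478 dX/dY,dX/dZ deg [-2.1  -1.38] rect YZ [ 1. 39.] [57.9 78. ] 0.01 Xmean 0.0264
lo edge slope deg 0.98 Y -0.0248
hi edge slope deg -0.01 Y 0.0274
```

jog_arm:
  travel:
    - [-0.01,0,0.012]
    - [-0.02,0,0.024]
    - [-0.03,0,0.036]
    - [-0.04,0,0.048]
    - [-0.046,0,0.055]
    - [-0.049,0,0.0584]
    - [-0.051,0,0.061]
    - [-0.053,0,0.063]
    - [-0.054,0,0.0643]
    - [-0.054,0,0.0643]
  dr:
    - [0,0,0]
    - [0,0,0]
    - [0,0,0]
    - [0,0,0]
    - [0,0,0]
    - [0,0,0]
    - [0,0,0]
    - [0,0,0]
    - [0,0,0]
    - [0,0,0]
  claw: [0,0,0,0,0,0,0,0,0,0]

```text
time_s: 20.15
tcp_pos: [0.4245, 0.2558, 0.0958]
eef_rot: [180.0, -40.0, -100.7]
contact_force: [-0.3, 0.8, -1.4]
gripper_width: 0.0113
gripper_force: 50.0
```

jog_arm:
  travel:
    - [-0.0006,0,0.0008]
    - [-0.0013,0,0.0015]
    - [-0.0019,0,0.0023]
    - [-0.0026,0,0.0031]
    - [-0.0026,0,0.0031]
    - [-0.0026,0,0.0031]
    - [-0.0026,0,0.0031]
    - [-0.0026,0,0.0031]
    - [-0.0026,0,0.0031]
    - [-0.0026,0,0.0031]
  dr:
    - [0,0,0]
    - [0,0,0]
    - [0,0,0]
    - [0,0,0]
    - [0,0,0]
    - [0,0,0]
    - [0,0,0]
    - [0,0,0]
    - [0,0,0]
    - [0,0,0]
  claw: [0,0,0,0,0,0,0,0,0,0]

```text
time_s: 21.4
tcp_pos: [0.4245, 0.2558, 0.0937]
eef_rot: [180.0, -40.0, -100.7]
contact_force: [0.0, -0.6, -1.1]
gripper_width: 0.0117
gripper_force: 50.0
```

No contact yet, so I keep going down in small steps.

jog_arm:
  travel:
    - [-0.0006,0,0.0008]
    - [-0.0006,0,0.0008]
    - [-0.0013,0,0.0015]
    - [-0.0013,0,0.0015]
    - [-0.0013,0,0.0015]
    - [-0.0013,0,0.0015]
    - [-0.0013,0,0.0015]
    - [-0.0013,0,0.0015]
    - [-0.0013,0,0.0015]
    - [-0.0013,0,0.0015]
  dr:
    - [0,0,0]
    - [0,0,0]
    - [0,0,0]
    - [0,0,0]
    - [0,0,0]
    - [0,0,0]
    - [0,0,0]
    - [0,0,0]
    - [0,0,0]
    - [0,0,0]
  claw: [0,0,0,0,0,0,0,0,0,0]

```text
time_s: 22.65
tcp_pos: [0.4245, 0.2558, 0.0927]
eef_rot: [180.0, -40.0, -100.7]
contact_force: [0.0, 0.8, -1.6]
gripper_width: 0.0118
gripper_force: 50.0
```

jog_arm:
  travel:
    - [-0.0006,0,0.0008]
    - [-0.0006,0,0.0008]
    - [-0.0013,0,0.0015]
    - [-0.0013,0,0.0015]
    - [-0.0013,0,0.0015]
    - [-0.0013,0,0.0015]
    - [-0.0013,0,0.0015]
    - [-0.0013,0,0.0015]
    - [-0.0013,0,0.0015]
    - [-0.0013,0,0.0015]
  dr:
    - [0,0,0]
    - [0,0,0]
    - [0,0,0]
    - [0,0,0]
    - [0,0,0]
    - [0,0,0]
    - [0,0,0]
    - [0,0,0]
    - [0,0,0]
    - [0,0,0]
  claw: [0,0,0,0,0,0,0,0,0,0]

```text
time_s: 23.9
tcp_pos: [0.4245, 0.2559, 0.0918]
eef_rot: [180.0, -40.0, -100.7]
contact_force: [-1.6, 1.4, 4.0]
gripper_width: 0.0118
gripper_force: 50.0
```

jog_arm:
  travel:
    - [-0.0006,0,0.0008]
    - [-0.0006,0,0.0008]
    - [-0.0006,0,0.0008]
    - [-0.0006,0,0.0008]
    - [-0.0006,0,0.0008]
    - [-0.0006,0,0.0008]
    - [-0.0006,0,0.0008]
    - [-0.0006,0,0.0008]
    - [-0.0006,0,0.0008]
    - [-0.0006,0,0.0008]
  dr:
    - [0,0,0]
    - [0,0,0]
    - [0,0,0]
    - [0,0,0]
    - [0,0,0]
    - [0,0,0]
    - [0,0,0]
    - [0,0,0]
    - [0,0,0]
    - [0,0,0]
  claw: [0,0,0,0,0,0,0,0,0,0]

```text
time_s: 25.15
tcp_pos: [0.4245, 0.2559, 0.0918]
eef_rot: [-180.0, -40.0, -100.7]
contact_force: [-2.2, 2.4, 7.4]
gripper_width: 0.0117
gripper_force: 50.0
```

jog_arm:
  travel:
    - [0,0,0]
    - [0,0,0]
    - [0,0,0]
    - [0,0,0]
    - [0,0,0]
    - [0,0,0]
    - [0,0,0]
    - [0,0,0]
    - [0,0,0]
    - [0,0,0]
  dr:
    - [0,0,0]
    - [0,0,0]
    - [0,0,0]
    - [0,0,0]
    - [0,0,0]
    - [0,0,0]
    - [0,0,0]
    - [0,0,0]
    - [0,0,0]
    - [0,0,0]
  claw: [0,0,0.16,0.2,0.25,0.3,0.35,0.4,0.4,0.4]
  newtons: 4

```text
time_s: 26.4
tcp_pos: [0.4245, 0.2558, 0.0912]
eef_rot: [180.0, -40.0, -100.7]
contact_force: [-0.1, -0.2, -0.3]
gripper_width: 0.035
gripper_force: 0.0
```

jog_arm:
  travel:
    - [0,0,-0.04]
    - [0,0,-0.08]
    - [0,0,-0.14]
    - [0,0,-0.2]
    - [0,0,-0.28]
    - [0,0,-0.36]
    - [0,0,-0.36]
    - [0,0,-0.36]
    - [0,0,-0.36]
    - [0,0,-0.36]
  dr:
    - [0,0,0]
    - [0,0,0]
    - [0,0,0]
    - [0,0,0]
    - [0,0,0]
    - [0,0,0]
    - [0,0,0]
    - [0,0,0]
    - [0,0,0]
    - [0,0,0]
  claw: [0.4,0.4,0.4,0.4,0.4,0.4,0.4,0.4,0.4,0.4]

```text
time_s: 27.65
tcp_pos: [0.4459, 0.3689, 0.2287]
eef_rot: [180.0, -40.1, -100.7]
contact_force: [-0.3, -0.0, -0.0]
gripper_width: 0.0352
gripper_force: 0.0
```

```bash
python3 -c "
from t import *
s=r.get_state(); print(s['time_s'],s['tcp_pos'].round(4),s['contact_force'].round(1))
c=cap('scene'); W=pts(c); tilt(W,np.array([.4268,.2679,0]),.004)
q=W-O; X=q@ex;Y=q@ey;Z=q[...,2]
m=(abs(Z-.105)<.003)&(X<-.05)&(X>-.16)&(Y<.08)&(Y>-.05); print('arm',cv2.minAreaRect(np.stack([X[m],Y[m]],1).astype(np.float32)*1000))
t=(abs(Z-.116)<.006)&(abs(W[...,0]-.425)<.05)&(abs(W[...,1]-.268)<.05); print('fin top',np.nanmedian(W[t],0))
save(c,'s4.png')"
```

```text
27.65 [0.4459 0.3689 0.2287] [-0.3 -0.  -0. ]
386 dX/dY,dX/dZ deg [-0.37 -1.33] rect YZ [ 8.2 39. ] [70.3 77.9] 0.28 Xmean 0.0268
lo edge slope deg 1.95 Y -0.0245
hi edge slope deg 0.42 Y 0.0262
arm ((-85.4317855834961, 23.54550552368164), (84.56706237792969, 21.924678802490234), 85.85063934326172)
fin top [0.43128734 0.26673076 0.11469847]
```

View pics/s4.png

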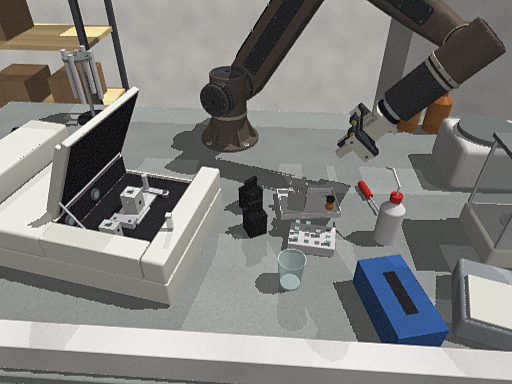

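The cover stands upright in the tray at (298,195) and the holder is home at (132,203). The lever is closed at (158,188), the gripper is free, and everything else is where it was.

```bash
python3 -c "
from plant import r
print(r.close_job())"
```

```text
the job is handed in; nothing more can be done
None
```

I closed the clamp, drew the cover straight up off the holder and stood it upright on the tray's free floor, then handed the job in at about 28 s; the final picture looked right, but the hand-in returned no verdict.

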